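# Unbox a cooling fan for the noise test

## Task

Fold both flaps of the cardboard carton back outwards, well past upright, then take out the black cooling fan with the yellow hub and leave the heatsink in the carton. Lower the fan onto the grey test pad, do not drop it, so that it lies flat, yellow hub up, exactly midway between the two microphones. Do not knock the microphones, leave the other things on the bench where they are, and leave the flaps open.

Things in the scene. Friction and masses are not known exactly. Their poses are not given: they have to be found in the camera images.
- carton: brown cardboard carton fixed to the bench, 240 mm (its x) x 160 mm (its y) x 65 mm high without flaps, walls and floor 4 mm. Origin: centre of its underside. The long flaps are hinged on its +y and -y sides. Two short end flaps hang folded down outside its ends
- flap_a (a joint): flap of the open-topped cardboard carton, 234 x 62 x 4 mm, hinged along the carton's long +y rim (hinge line 78 mm from the carton's centre, 65 mm above the bench). 0 = closed level over the carton, 1.57 = standing upright, up to 2.5 = leaning far back outside. It starts half sprung up (0.5 to 0.85) and stays where it is left; a push of about 1 N on its free edge moves it
- flap_b (a joint): flap of the open-topped cardboard carton, 234 x 62 x 4 mm, hinged along the carton's long -y rim (hinge line 78 mm from the carton's centre, 65 mm above the bench). 0 = closed level over the carton, 1.57 = standing upright, up to 2.5 = leaning far back outside. It starts half sprung up (0.5 to 0.85) and stays where it is left; a push of about 1 N on its free edge moves it
- flap_a_edge (a point): middle of the free edge of flap_a, 62 mm from its hinge
- flap_b_edge (a point): middle of the free edge of flap_b, 62 mm from its hinge
- flap_a_hinge (a point): middle of flap_a's hinge line, on the carton's +y rim
- flap_b_hinge (a point): middle of flap_b's hinge line, on the carton's -y rim
- fan: square black cooling fan, 60 x 60 x 25 mm, about 90 g, round yellow label on its hub on top; lies flat on the carton's floor, in one of its two halves. Origin: centre of its underside, z up, x and y square to its sides
- heatsink: bare aluminium heatsink with upright fins, 50 x 50 x 26 mm, lying in the other half of the carton; stays there. Origin: centre of its underside
- pad: grey rubber test pad fixed to the bench, 170 mm (its x) x 310 mm (its y) x 6 mm. Origin: centre of its underside. The two microphones stand on it near its +y and -y ends, 30 mm to +x of its centre line
- mic_red: small microphone with a red ring, fixed on the pad, pointing along the pad's y at the other one; round foot 48 mm across, 65 mm tall over the pad's underside. Origin: centre of its foot's underside, on the pad, 130 mm from the midpoint. Its black tip reaches to 88 mm from the midpoint, 52 mm above the bench
- mic_blue: the same with a blue ring, at the other end of the pad (the pad's -y end), pointing at the red one
- midpoint (a point): the point on the pad's top face midway between the two microphones; axes as the pad
- spray_bottle: white plastic bottle with blue cap, 54 mm across, 150 mm tall, a bystander. Origin: centre of its underside
- screwdriver: screwdriver lying at the back of the bench, a bystander
- tape_roll: roll of tan tape lying flat, 90 mm across, 24 mm high, a bystander
- spare_fan: another black fan, 60 x 60 x 25 mm, with a white hub, lying on the bench, a bystander
- solder_reel: metal reel, 54 mm across, 41 mm high, a bystander
Things that resemble listed ones, but are neither listed nor needed, are in the scene too. Leave any purple look-alike of the heatsink alone. Leave any pink look-alike of the fan alone.

How it is judged:
On the way, in this order (a step that is already met when the one before it is completed fails the run):
1. both carton flaps are folded back past upright (over 1.7 rad) (value of joint each of flap_a, flap_b above 1.7 rad), for 0.2 s.
2. the fan is lifted out above the carton's rim with both flaps open (all of step 1 and height (world z) of fan above 0.08 m), for 0.05 s.
3. the fan is lowered to within 10 mm of the pad between the microphones while the fingers still hold it (horizontal distance between fan and midpoint below 0.03 m and z of fan in the frame of midpoint below 0.01 m and contact force between the fingers and fan above 1 N), for 0.05 s.
At the end, for the whole second after the job is handed in: Both flaps stand open beyond 1.7 rad; the fan lies at rest, flat on the pad (within 4 mm in height, tilt under 0.08 rad, yellow hub up), its centre within 15 mm of the midpoint between the microphones; the heatsink still lies on the carton's floor (all of step 1 and horizontal distance between fan and midpoint below 0.015 m and z of fan in the frame of midpoint between -0.004 and 0.004 m and angle between fan's own z axis and vertical below 0.08 rad and linear speed of fan below 0.02 m/s and horizontal distance between heatsink and carton below 0.12 m and z of heatsink in the frame of carton below 0.02 m); the robot touches nothing.
It fails at once if a microphone is knocked (over 5 N) (contact force between anything else and mic_red above 5 N or contact force between anything else and mic_blue above 5 N).
It fails at once if a bystander on the bench is moved by more than 30 mm (distance of any of spray_bottle, screwdriver, tape_roll, spare_fan, solder_reel from where it was at the start of the episode above 0.03 m).
It fails at once if the heatsink is lifted out of the carton (z of heatsink in the frame of carton above 0.08 m).
It also fails if it takes over 58 s, if anything falls off the work surface, if the arm or the gripper's body presses on something with over 40 N, if the wrist force passes 120 N, or if a joint passes its speed limit or range.

## Robot

A 6-joint arm with a two-finger parallel gripper is mounted at the origin on the work surface. World frame = base frame: x ahead of the robot, y to its left, z up, the work surface at z = 0. Lengths are in m, angles in rad, forces in N, time in s.
With the tool pointing down it reaches from about 0.275 to 0.725 m from the base axis. Payload 5.6 kg.
Tool frame: the origin (TCP) lies midway between the tips of the shut fingers; the grasp point (between the pads) lies 19 mm behind it; z points along the fingers, y is the line along which they close (so a half turn about z gives the same grasp; the last joint's range is limited). The gripper opens to 85 mm and grips with 20 to 120 N. Pads are 22 mm wide; open, the fingers measure 114 mm over their backs; the gripper's body (76 mm by 85 mm) begins 54 mm behind the grasp point. The pads swing forward as they close: fully open they stand 13 mm farther back than shut.
Start: joints at [-0.816, 0.255, 0.108, 0, -1.424, -0.285], TCP at [0.249, -0.49, 0.231] pointing down, gripper open.
Joint ranges: [-2.95, 2.95], [-1.21, 1.97], [-1.09, 1.5], [-2.87, 1.71], [-2.94, -0.07], [-3.05, 3.05]. Speed limits (rad/s): [2.57, 2.57, 3.14, 3.14, 3.14, 3.14].

## Interface

Orientations are given as a unit quaternion [x, y, z, w].
In Python, from rig import r gives the robot as it stands. The module is installed in compiled form; this text tells all that it offers. Calls block until the motion is done:
- r.reach(position, orientation): joint-space move of the TCP to a pose.
- r.line_to(position, rotation=None, vel=0.15, max_force=None): straight line of the TCP; rotation=None keeps the orientation; vel is the mean speed in m/s. With max_force (N) it stops when the force on the tool has changed by that much, and returns True; else False.
- r.movej(angles): joint-space move.
- r.open() and r.grasp(squeeze=None): open the fingers fully, or close them until they stop; squeeze is the grip in N (None keeps the last).
- r.pause(seconds).
- r.inverse_kinematics(position, orientation): joint angles nearest the present ones, or None.
- r.state(): the state.
- r.camera(name): name is "scene" or "top" or "wrist"; returns the picture (400x640x3 uint8, red, green, blue); there is no depth.
- r.camera_model(name): a dict with "camera_matrix" (3x3 intrinsics, pixels), "eye" and "attitude" of the camera in the world. Camera axes: x right, y up, looking along -z (the intrinsics and any distortion apply to the point x, -y, -z); pixel columns grow to the right and rows downward; lengths in m; the calibration is good to about 2 mm. The wrist camera is an equidistant fisheye: a pixel r from the principal point sees the ray r / f radians off the axis. A picture is of the moment at which its call begins: read the wrist's pose just before it. camera_model takes no time and is no camera call; for the wrist camera it gives the pose at the moment of the call.
A pose or a line that the arm cannot do raises r.PlanningError and nothing moves.
- r.hand_in(): hands the job in; it is judged then, once.
Trained networks look in the newest picture that a camera, given by its name, has taken for a name from the list of things; names that differ only in an ending like _2 or _b are one class to them, and where a whole thing is asked for, a point or a joint stands for the part that bears it (a point fixed in the world has none). Each returns a list of dicts, best first, with "confidence" (0 to 1); they miss things now and then, are a little off and sometimes report something else, mostly with a low value. They report only what shows in the picture. A call takes as long as a camera call. They do not tell look-alikes from the thing itself.
- r.silhouettes(camera, query): "mask" (400x640 bool, what is visible of it).
- r.mark_of(camera, query): "position" ([x, y, z] in m, in the coordinates of the camera as it stood for that picture, good to about 4 mm: a listed point, or the origin of a listed thing).
The state is a dict: "clock": time; "joints": joint angles; "joint_vel": joint speeds; "tau": joint torques, N m; "eef_pos": TCP position; "eef_rot": TCP orientation; "contact_force": force on the tool from outside, world axes, zero at the start; "ft_torque": the same for the moment, N m; "gripper_width": finger opening in m; "finger_force": force on a finger pad.
Only numpy, scipy, OpenCV 4.12 (cv2) and the standard library are available. Lean on these libraries where they do the work, as an engineer would, in place of code of your own. Each camera call takes 0.05 s, during which the arm holds its last target. There are 200 camera calls.

## Working session

There is one attempt and no reset: what is moved stays moved. The work goes in short steps, each a Python script; the robot and the scene stay as the last script left them, time stands still between calls to the robot, and variables do not carry over. Pictures are saved under pics/ and viewed, at most 10 in all, crops included, and the job is handed in when it is done.

```bash
mkdir -p pics
cat > h.py <<'E'
from rig import r
import numpy as np, cv2
from scipy.spatial.transform import Rotation as R
def cam(n):
    m=r.camera_model(n); a=np.array(m["attitude"],float)
    Rm=a if a.shape==(3,3) else R.from_quat(a).as_matrix()
    return np.array(m["camera_matrix"]),np.array(m["eye"]),Rm
def snap(n,f=None):
    c=cam(n); im=np.asarray(r.camera(n))
    if f: cv2.imwrite("pics/"+f,im[:,:,::-1])
    return im,c
def marks(n,q,c):
    return [(np.round(c[1]+c[2]@np.array(d["position"]),4),round(d["confidence"],2)) for d in r.mark_of(n,q)]
def px(c,P):
    p=c[2].T@(np.array(P)-c[1]); p=np.array([p[0],-p[1],-p[2]]); u=c[0]@p; return (u[:2]/u[2]).round(0)
def plane(c,u,v,z):
    d=np.linalg.inv(c[0])@[u,v,1]; d=c[2]@np.array([d[0],-d[1],-d[2]]); return c[1]+d*(z-c[1][2])/d[2]
def down(yaw): # tool down, closing axis (tool y) at angle yaw+90deg
    return (R.from_euler('z',yaw)*R.from_euler('x',np.pi)).as_quat()
E
python3 - <<'E'
from h import *
print(r.camera_model("top"))
for n in("top","scene"):
    im,c=snap(n,n+"0.png")
    for q in "carton flap_a_edge flap_b_edge flap_a_hinge flap_b_hinge fan heatsink pad mic_red mic_blue midpoint spray_bottle screwdriver tape_roll spare_fan solder_reel".split():
        print(n,q,[(p.tolist(),k,px(c,p).tolist()) for p,k in marks(n,q,c)[:3]])
s=r.state();print(s["clock"],s["eef_pos"],s["eef_rot"])
E
```

```text
{'camera_matrix': array([[482.96592495,   0.        , 309.22344128],
       [  0.        , 482.96592495, 206.53266802],
       [  0.        ,   0.        ,   1.        ]]), 'eye': array([ 0.2482607 , -0.00978896,  1.57846082]), 'attitude': array([-0.06113512,  0.06425832,  0.70542222, -0.70321609])}
top carton [([0.507, -0.2186, -0.0012], 0.92, [370.0, 214.0])]
top flap_a_edge [([0.5027, -0.1886, 0.1014], 0.8, [365.0, 210.0])]
top flap_b_edge [([0.5051, -0.2537, 0.104], 0.94, [386.0, 209.0])]
top flap_a_hinge [([0.5022, -0.1422, 0.0651], 0.87, [349.0, 212.0])]
top flap_b_hinge [([0.5073, -0.3005, 0.0644], 0.69, [398.0, 210.0]), ([0.5211, 0.2205, 0.0032], 0.59, [237.0, 210.0])]
top fan [([0.4175, -0.003, 0.0051], 0.61, [305.0, 241.0]), ([0.4521, -0.2243, 0.0013], 0.59, [372.0, 230.0]), ([0.327, -0.3834, -0.0004], 0.54, [422.0, 268.0])]
top heatsink [([0.6344, -0.0598, -0.0023], 0.79, [322.0, 177.0]), ([0.5535, -0.2109, 0.0013], 0.53, [367.0, 200.0]), ([0.5229, 0.2225, 0.0038], 0.41, [237.0, 209.0])]
top pad [([0.4896, 0.2259, 0.0016], 0.66, [236.0, 219.0]), ([0.7326, -0.1155, -0.0017]
[... 1483 characters left out ...]
58.0, 158.0]), ([0.521, 0.2141, 0.008], 0.26, [340.0, 179.0])]
scene mic_blue [([0.5139, 0.0862, 0.0034], 0.66, [321.0, 203.0])]
scene midpoint [([0.5199, 0.2171, 0.0046], 0.69, [340.0, 179.0])]
scene spray_bottle [([0.3882, 0.5426, -0.0015], 0.69, [348.0, 118.0])]
scene screwdriver [([0.7379, -0.1169, -0.0007], 0.52, [351.0, 277.0])]
scene tape_roll [([0.4324, -0.5174, -0.0034], 0.67, [189.0, 338.0]), ([0.5211, 0.2175, 0.005], 0.21, [340.0, 179.0])]
scene spare_fan [([0.7429, 0.1099, -0.0022], 0.56, [383.0, 226.0])]
scene solder_reel [([0.4188, -0.0071, 0.0016], 0.82, [283.0, 210.0])]
1.7 [ 0.24899669 -0.49040046  0.23127843] [-2.32732478e-01  9.72540793e-01  1.74591426e-06  7.11010762e-06]
```

View pics/top0.png

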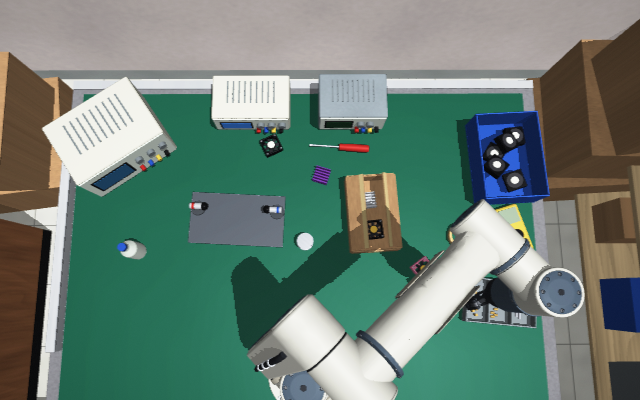

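View pics/scene0.png

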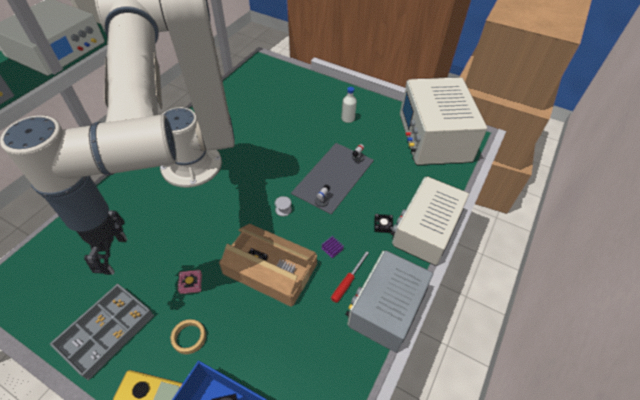

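The top view shows the carton at about (372,212) with its flaps half up, the dark fan with a yellow hub at (375,229) and the heatsink at (370,198). The pad is at (237,219), with the red mic at (197,206) and the blue mic at (275,210). The scene view agrees.

These could be taken for the fan:
- carton fan with yellow hub, top (375,229)
- pink fan on the bench, top (421,268)
- spare fan with white hub, top (271,146)
- white-hub fans in the blue bin, top (500,155)

I choose the one in the carton and check it in a crop.

Run:
```python
import cv2
im=cv2.imread("pics/top0.png")[165:285,330:450]
cv2.imwrite("pics/crop0.png",cv2.resize(im,None,fx=5,fy=5,interpolation=cv2.INTER_CUBIC))
from h import *
for y in (0.03+np.pi/2,0.03-np.pi/2,.03,.03+np.pi): print(y,r.inverse_kinematics([.505,-.22,.2],down(y)), r.inverse_kinematics([.52,.22,.2],down(y)))
```

```text
1.6007963267948966 [-0.12674556  0.26781867  0.04584748  0.         -1.34882514 -2.98484709] [ 0.67722526  0.2947771   0.08276165  0.         -1.35878087  2.4943674 ]
-1.5407963267948965 [-0.12674556  0.26781867  0.04584748  0.         -1.34882514  0.15674556] [ 0.67722526  0.2947771   0.08276165  0.         -1.35878087 -0.64722526]
0.03 [-0.12674556  0.26781867  0.04584748  0.         -1.34882514  1.72754189] [ 6.77225257e-01  2.94777104e-01  8.27616456e-02  4.44089210e-16
 -1.35878087e+00  9.23571070e-01]
3.171592653589793 [-0.12674556  0.26781867  0.04584748  0.         -1.34882514 -1.41405076] [ 6.77225257e-01  2.94777104e-01  8.27616456e-02 -4.44089210e-16
 -1.35878087e+00 -2.21802158e+00]
```

View pics/crop0.png

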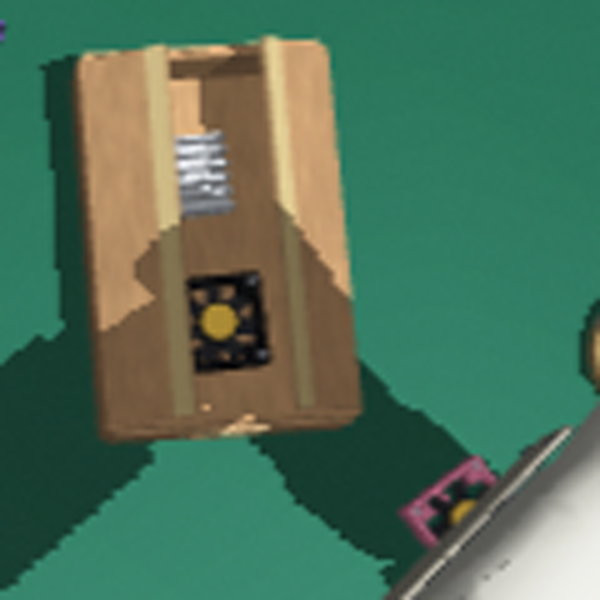

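The crop confirms a black fan with a yellow hub at crop (222,322). The pink look-alike lies outside the carton at crop (450,510). Next I open the flaps with closed fingers.

Run:
```python
from h import *
C=np.array([.505,-.2205]);a=.03
def W(x,y,z): return [C[0]+x*np.cos(a)-y*np.sin(a),C[1]+x*np.sin(a)+y*np.cos(a),z]
q=down(a-np.pi/2)
r.grasp(20)
r.reach(W(0,0,.22),q)
r.line_to(W(0,0,.09),vel=.2)
for s in(1,-1):
    print(r.line_to(W(0,s*.089,.09),vel=.08,max_force=25), r.state()["eef_pos"],r.state()["contact_force"])
    r.line_to(W(0,s*.06,.09),vel=.15)
r.line_to(W(0,0,.10))
r.line_to(W(-.05,0,.30),vel=.25); r.open()
print(r.state()["clock"])
for n in("top","wrist"):
    im,c=snap(n,n+"1.png")
    for t in "flap_a_edge flap_b_edge flap_a_hinge flap_b_hinge carton fan heatsink".split(): print(n,t,[(p.tolist(),k) for p,k in marks(n,t,c)[:3]])
m=r.camera_model("wrist");print(m);print(r.state()["clock"])
```

```text
True [ 0.50565514 -0.2027954   0.09275195] [-0.07372984  0.69454785  0.13279995]
False [ 0.50782227 -0.30942905  0.09023246] [-0.05482983 -0.15492102  0.41392611]
10.2583
top flap_a_edge [([0.5137, 0.091, 0.0012], 0.46)]
top flap_b_edge [([0.5129, -0.3396, 0.1126], 0.62)]
top flap_a_hinge [([0.5028, -0.1432, 0.0657], 0.76), ([0.7313, -0.1173, 0.003], 0.44)]
top flap_b_hinge [([0.5074, -0.2954, 0.0654], 0.65)]
top carton [([0.5094, -0.2213, -0.0008], 0.63)]
top fan [([0.3248, -0.3818, -0.001], 0.59), ([0.4529, -0.2252, 0.0028], 0.55)]
top heatsink [([0.5506, -0.2095, 0.0014], 0.48)]
wrist flap_a_edge [([0.4103, -0.0012, 0.0013], 0.65), ([0.4984, -0.1452, 0.122], 0.57)]
wrist flap_b_edge [([0.5138, -0.3356, 0.1131], 0.6)]
wrist flap_a_hinge [([0.4981, -0.1416, 0.0652], 0.78)]
wrist flap_b_hinge [([0.5092, -0.3024, 0.0637], 0.73), ([0.5032, -0.2218, -0.0001], 0.22)]
wrist carton [([0.5062, -0.2195, -0.0009], 0.92)]
wrist fan [([0.3276, -0.3845, -0.0004], 0.92), ([0.4498, -0.2261, 0.0045], 0.91)]
wrist heatsink [([0.5518, -0.212, 0.0021], 0.9), ([0.6318, -0.0594, -0.0016], 0.57)]
{'camera_matrix': array([[309.70691629,   0.        , 322.25838826],
       [  0.        , 309.70691629, 201.11568729],
       [  0.        ,   0.        ,   1.        ]]), 'eye': array([ 0.45727544, -0.28804342,  0.44238114]), 'attitude': array([ 0.00257953, -0.13113564,  0.99124108, -0.01542459])}
11.0583
```

View pics/wrist1.png

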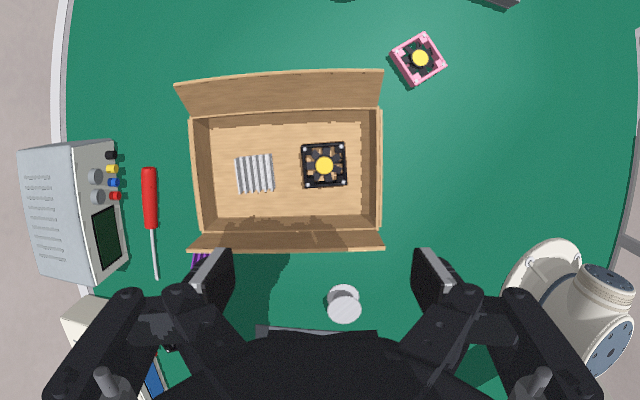

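The wrist view shows flap_b (top) leaning back at about 2.2 rad. Flap_a (bottom, around row 240) is only about upright. The fan is at (324,165) and the heatsink at (254,173). I push flap_a further, then measure the fan from above.

```bash
cat >> h.py <<'E'
def fish(c,uv,z):
    out=[]
    for u,v in uv:
        x,y=(u-c[0][0,2])/c[0][0,0],(v-c[0][1,2])/c[0][1,1]; t=np.hypot(x,y)+1e-9
        d=c[2]@np.array([x/t*np.sin(t),-y/t*np.sin(t),-np.cos(t)]); out.append(c[1]+d*(z-c[1][2])/d[2])
    return np.array(out)
def fanrect(c,ztop,near):
    for d in r.silhouettes("wrist","fan"):
        m=d["mask"].astype(np.uint8); k=max(cv2.findContours(m,0,cv2.CHAIN_APPROX_NONE)[0],key=len)[:,0,:]
        P=fish(c,k,ztop)[:,:2]; rc=cv2.minAreaRect((P*1000).astype(np.float32))
        print("mask",np.round(d["confidence"],2),np.round(rc[0],1),np.round(rc[1],1),rc[2],len(k))
E
python3 - <<'E'
from h import *
C=np.array([.505,-.2205]);a=.03
def W(x,y,z): return [C[0]+x*np.cos(a)-y*np.sin(a),C[1]+x*np.sin(a)+y*np.cos(a),z]
r.grasp(20)
r.line_to(W(-.02,.03,.15),vel=.25); r.line_to(W(-.02,.04,.09),vel=.2)
print(r.line_to(W(-.02,.090,.09),vel=.05,max_force=40), r.state()["eef_pos"])
r.line_to(W(-.02,.06,.09)); r.line_to(W(-.02,.03,.16),vel=.25)
r.open()
r.reach([.4515,-.2255,.25],down(a))
im,c=snap("wrist","wrist2.png")
for t in "flap_a_edge flap_b_edge fan heatsink".split(): print(t,[(p.tolist(),k) for p,k in marks("wrist",t,c)[:3]])
fanrect(c,.029,None)
print(r.state()["clock"],r.state()["joints"])
E
```

```text
False [ 0.48229047 -0.13108827  0.08991613]
flap_a_edge [([0.4967, -0.1039, 0.1041], 0.87), ([0.4896, 0.2221, -0.0014], 0.29)]
flap_b_edge [([0.5135, -0.335, 0.1124], 0.67), ([0.5078, -0.299, 0.062], 0.58)]
fan [([0.4544, -0.2266, 0.0054], 0.57)]
heatsink [([0.6357, -0.062, 0.0002], 0.79), ([0.5498, -0.211, 0.0022], 0.6)]
mask 0.75 [ 342.5 -397.4] [62.1 19.1] 38.41188430786133 77
mask 0.58 [ 454.  -226.7] [62.  60.8] 5.79996919631958 193
17.5583 [-1.52167211e-01  1.59951493e-01  3.41418442e-02 -1.56192992e-05
 -1.44527231e+00  1.75285051e+00]
```

View pics/wrist2.png

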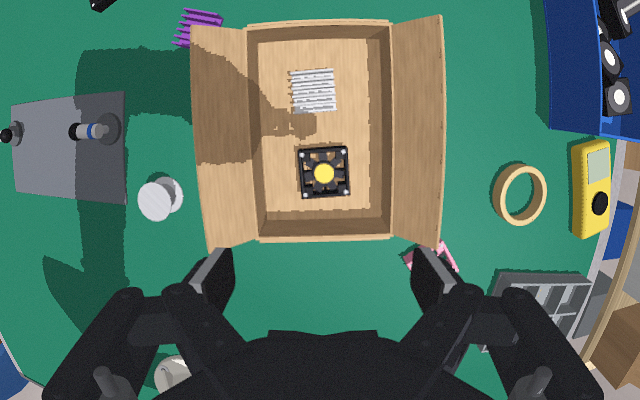

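Both flaps now lean back, with edge heights of 0.104 and 0.112 m (about 2.2 rad). The fan is at (324,172), world (0.454, -0.227), yaw about 0.09 rad, and the mask size of 62x61 mm fits. Now I grasp it.

Run:
```python
from h import *
p=[.454,-.2267]; q=down(.095)
r.line_to([*p,.12],q,vel=.2)
print(r.line_to([*p,.005],vel=.1,max_force=20), r.state()["eef_pos"],r.state()["contact_force"])
r.grasp(40); s=r.state(); print(s["gripper_width"],s["finger_force"],s["eef_pos"],s["contact_force"])
r.line_to([*p,.06],vel=.1); s=r.state(); print(s["gripper_width"],s["finger_force"],s["clock"])
if .05<s["gripper_width"]<.068:
    r.line_to([*p,.25],vel=.2)
    s=r.state(); print(s["gripper_width"],s["finger_force"],s["contact_force"],s["clock"])
im,c=snap("wrist","wrist3.png")
for t in "flap_a_edge flap_b_edge fan heatsink midpoint mic_red mic_blue pad".split(): print(t,[(p.tolist(),k) for p,k in marks("wrist",t,c)[:3]])
print(R.from_quat(s["eef_rot"]).as_matrix())
```

```text
False [ 0.45454525 -0.22684833  0.00564178] [ 1.02668654 -0.3223233   0.48180219]
0.05914053136440821 43.831674456596375 [ 0.45448521 -0.22686742  0.00566278] [-0.37285187  0.63396145  5.10055093]
0.05923408726348419 43.24787199497223 20.7167
0.05915113925991707 43.25311839580536 [-0.05013277  0.06131965  0.42736427] 21.8167
flap_a_edge [([0.4966, -0.1026, 0.1045], 0.61)]
flap_b_edge [([0.5128, -0.3339, 0.1119], 0.58)]
fan [([0.4513, -0.2219, 0.2464], 0.57)]
heatsink [([0.6329, -0.0594, 0.0016], 0.79), ([0.5482, -0.2089, 0.0018], 0.69)]
midpoint [([0.5176, 0.2157, 0.0039], 0.88), ([0.5045, -0.2166, -0.001], 0.67)]
mic_red [([0.5258, 0.3469, 0.0048], 0.77), ([0.5088, -0.2972, 0.0621], 0.69)]
mic_blue [([0.5162, 0.0883, 0.0053], 0.65)]
pad [([0.4901, 0.2212, 0.0009], 0.6)]
[[ 0.99549576  0.09477182 -0.00254977]
 [ 0.09477485 -0.99549813  0.0010926 ]
 [-0.00243474 -0.00132933 -0.99999615]]
```

View pics/wrist3.png

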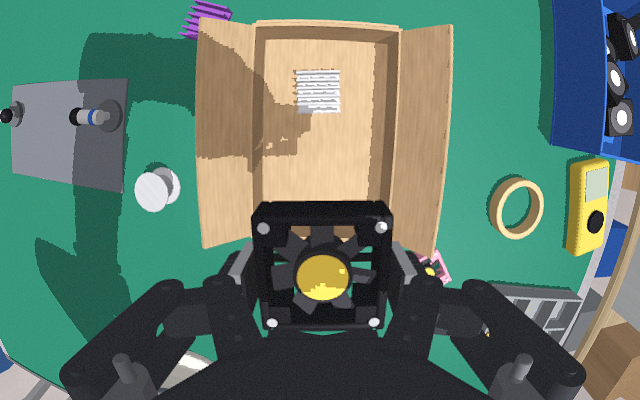

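The fan is held level and centred, hub at (321,275), both flaps are open and the heatsink is still in the carton at (317,90). I carry it over the pad and measure the midpoint again.

Run:
```python
from h import *
print("hub now",fish(cam("wrist"),[(321,275)],.2735),r.state()["eef_pos"])
r.line_to([.5,0,.25],vel=.25)
r.reach([.52,.219,.22],down(-np.pi/2-.05))
im,c=snap("wrist","wrist4.png"); print(r.state()["eef_pos"])
for t in "fan midpoint mic_red mic_blue pad".split(): print(t,[(p.tolist(),k) for p,k in marks("wrist",t,c)[:3]])
im,c=snap("top")
for t in "midpoint mic_red mic_blue".split(): print(t,[(p.tolist(),k) for p,k in marks("top",t,c)[:3]])
im,c=snap("scene")
for t in "midpoint mic_red mic_blue".split(): print(t,[(p.tolist(),k) for p,k in marks("scene",t,c)[:3]])
print(r.state()["gripper_width"],r.state()["clock"])
```

```text
hub now [[ 0.45548029 -0.22563419  0.2735    ]] [ 0.45394283 -0.22666963  0.24981778]
[0.52015279 0.21848466 0.22015318]
fan [([0.5192, 0.2181, 0.2197], 0.56)]
midpoint [([0.5186, 0.2184, 0.0051], 0.95)]
mic_red [([0.7429, 0.1124, 0.0021], 0.48)]
mic_blue [([0.5133, 0.0867, 0.0071], 0.71)]
pad [([0.4868, 0.2239, 0.0027], 0.67)]
midpoint [([0.5224, 0.2207, 0.0046], 0.62), ([0.7314, -0.118, -0.0013], 0.38)]
mic_red [([0.5254, 0.3532, 0.0057], 0.76)]
mic_blue [([0.5159, 0.0928, 0.0029], 0.47), ([0.5218, 0.2191, 0.0053], 0.28)]
midpoint [([0.4949, -0.0991, 0.1097], 0.74), ([0.5179, 0.218, 0.0022], 0.65)]
mic_red [([0.5289, 0.3468, 0.0089], 0.6)]
mic_blue [([0.5162, 0.0867, 0.007], 0.52), ([0.5537, -0.2079, 0.0014], 0.48)]
0.0590477591878991 25.8417
```

View pics/wrist4.png

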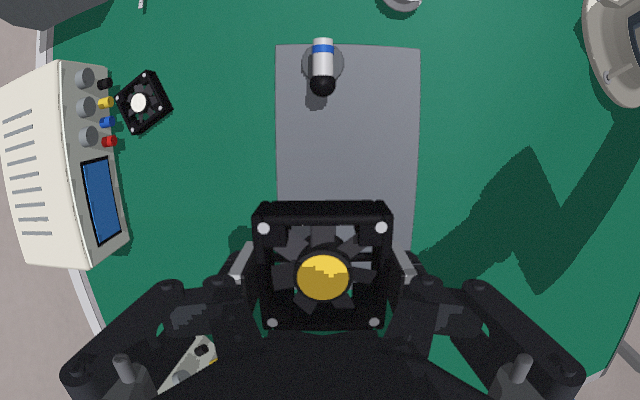

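The wrist view shows the pad, the blue mic at (322,68) and the fan held level with its hub at (322,277). The midpoint estimates average (0.520, 0.219), so I lower there.

Run:
```python
from h import *
p=[.5195,.219]
r.line_to([*p,.04],vel=.12)
print(r.line_to([*p,.0072],vel=.03,max_force=6)); s=r.state(); print(s["eef_pos"],s["contact_force"],s["finger_force"])
r.pause(.3); r.open(); r.pause(.2)
r.line_to([*p,.2],vel=.12)
r.reach([.42,.219,.25],down(-np.pi/2-.05)); r.pause(.3)
im,c=snap("wrist","wrist5.png")
for t in "fan midpoint mic_red mic_blue".split(): print(t,[(p.tolist(),k) for p,k in marks("wrist",t,c)[:3]])
fanrect(c,.031,None)
im,c=snap("top","top5.png")
for t in "fan flap_a_edge flap_b_edge".split(): print(t,[(p.tolist(),k) for p,k in marks("top",t,c)[:4]])
print(r.state()["clock"])
```

```text
True
[0.51931106 0.21883838 0.00770345] [-0.68306238  0.70178698  4.60388991] 43.90096306800842
fan [([0.5196, 0.2212, 0.0085], 0.56)]
midpoint [([0.5195, 0.2223, 0.0029], 0.79)]
mic_red [([0.5299, 0.3472, 0.0079], 0.82)]
mic_blue [([0.5148, 0.0884, 0.008], 0.68)]
mask 0.85 [516.6 218.9] [62.  63.2] 87.93011474609375 185
mask 0.51 [485.8 227.3] [319.4 159.4] 87.00636291503906 702
fan [([0.3257, -0.3807, -0.0029], 0.92), ([0.5192, 0.2225, 0.0045], 0.69)]
flap_a_edge [([0.4986, -0.0989, 0.1115], 0.97)]
flap_b_edge [([0.5126, -0.3402, 0.1106], 0.55)]
32.4833
```

View pics/wrist5.png

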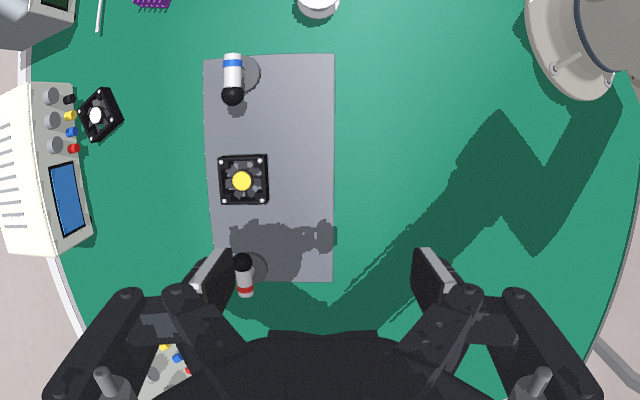

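View pics/top5.png

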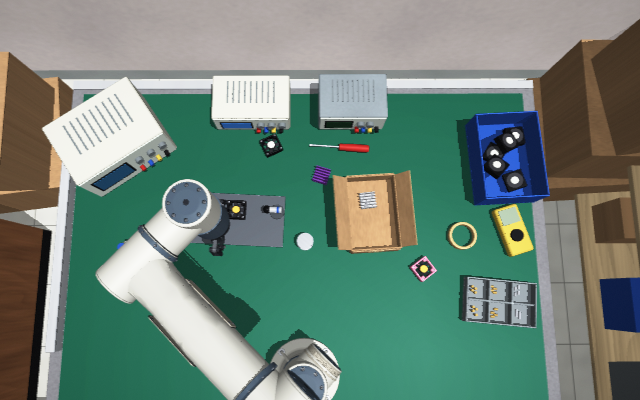

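The fan lies flat with its yellow hub up at wrist (242,180), midway between the mics at (233,75) and (245,275). In the top view both flaps are open, the heatsink is at (367,200) in the carton, and the bystanders have not moved. I hand in.

```bash
python3 -c "
from h import *
print(r.hand_in())"
```

```text
the job is handed in; nothing more can be done
None
```

I handed the job in at about 32 s of robot time with no verdict returned; in the last pictures the fan lay flat on the pad, yellow hub up and within about 4 mm of midway between the microphones, both flaps leaned back about 2.2 rad, and the heatsink was still in the carton.

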